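# Set the tilting tube rack to its slant and pin it

### The arm

A 6-joint arm with a two-finger parallel gripper is mounted at the origin on a cart in front of the work surface, level with it; the furniture and walls round the work are solid. World frame = base frame: x ahead of the robot, y to its left, z up, the work surface at z = 0. Lengths are in mm, angles in rad, forces in N, time in s.
With the tool pointing down it reaches from about 400 to 825 mm from the base axis. Payload 7 kg.
Tool frame: the origin (TCP) lies at the very end of the fingers, on their centre line; the grasp point (between the pads) lies 19 mm behind it; z points along the fingers, y is the line along which they close (so a half turn about z gives the same grasp; the last joint's range is limited). The gripper opens to 88 mm and grips with 3 to 60 N. Pads are 19 mm wide; open, the fingers measure 130 mm over their backs; the gripper's body (78 mm by 193 mm) begins 47 mm behind the grasp point.
Start: joints at [1.599, 0.359, 0.012, 0, -1.224, -0.288], TCP at [173.409, 652.322, 226.561] pointing down, gripper open.
Joint ranges: [-3.07, 3.07], [-1.43, 2.12], [-1.02, 1.25], [-3.03, 1.67], [-3.05, -0], [-3.03, 3.03]. Speed limits (rad/s): [2.39, 2.39, 3.01, 3.14, 3.14, 3.14].

### API

Orientations are given as a unit quaternion [x, y, z, w].
In Python, from plant import bot gives the robot as it stands. Calls block until the motion is done:
- bot.move_ptp(position, orientation): joint-space move of the TCP to a pose.
- bot.line_to(position, velocity=150, ori=None): straight line of the TCP; ori=None keeps the orientation; velocity is the mean speed in mm/s.
- bot.move_joints(angles): joint-space move.
- bot.move_gripper(opening, force=None): finger opening in mm; force is the grip in N (None keeps the last); returns when the fingers have stopped.
- bot.pause(seconds).
- bot.solve_ik(position, orientation): joint angles nearest the present ones, or None.
- bot.read_state(): the state.
- bot.camera(name): name is "scene" or "top"; returns the picture (384x512x3 uint8, red, green, blue); there is no depth.
- bot.get_calibration(name): a dict with "fx", "fy", "cx", "cy" (pixels), "distortion" ([k1, k2, p1, p2, k3] as OpenCV has them; the pictures are not rectified), "view" (4x4, takes a point from world to camera coordinates). Camera axes: x right, y up, looking along -z (the intrinsics and any distortion apply to the point x, -y, -z); pixel columns grow to the right and rows downward; lengths in mm; the calibration is good to about 2 mm. A picture is of the moment at which its call begins. get_calibration takes no time and is no camera call.
A pose or a line that the arm cannot do raises bot.Unreachable and nothing moves.
- bot.close_job(): hands the job in; it is judged then, once.
The state is a dict: "t": time; "joint_pos": joint angles; "qvel": joint speeds; "tau": joint torques, N m; "tcp_pos": TCP position; "eef_rot": TCP orientation; "contact_force": force on the tool from outside, world axes, zero at the start; "moment": the same for the moment, N m; "width": finger opening in mm; "finger_force": force on a finger pad.
Only numpy, scipy, OpenCV 4.12 (cv2) and the standard library are available. Lean on these libraries where they do the work, as an engineer would, in place of code of your own. Each camera call takes 0.05 s, during which the arm holds its last target. There are 200 camera calls.

### The job

The tilting tube rack is pinned upright; bring it down to its lowest index position, the slant, and lock it there: draw the red-knobbed pin out of the index disc, swing the rack over towards its open front by the blue bar, and push the pin fully home through the green-dotted index hole. One of the two bottles stands where the rack has to come down: stand that one upright on a free spot of the worktop out of the way, without running the rack into it. Leave the other bottle and everything else where they are.

Things in the scene. Friction and masses are not known exactly. Their poses are not given: they have to be found in the camera images.
- slant_rack: fixed frame of the tilting tube rack: aluminium base 120 x 200 x 12 mm (x, y, z) and two white cheeks (foot 94, top 40 mm wide in x): pin-side cheek y -76..-64, top at z 113 mm; the other y +56..+68, top at z 102 mm. Origin: centre of the base's underside; z up; -x is the open front over which the rack swings down. Fixed.
- trunnion (a point): point on the trunnion axis midway between the cheeks, 78 mm above the worktop; the axis runs along the frame's y; axes as the frame's. Above the base the rack sweeps a circle of 115 mm radius about it, 100 mm wide along y
- rack (a joint): angle of the swinging rack, rad: 0 upright (bar on top), growing as it swings down over the front (-x); range -0.12 to 1.5; the slant (green hole in line with the bushing) is 1.222. Friction about 0.15 N m: it stays where left. Side bars at y +-43 mm; caps of its three tubes end 66 mm, its lower end 57 mm from the axis
- green_hole (a point): centre of the index disc's green-dotted 13 mm hole, 42 mm from the trunnion axis. The disc (radius 56, frame y -62..-52 mm, just inside the bushing) turns with the rack; holes meet the bushing at 0 (white dot), 0.611 (yellow) and 1.222 rad (green). The tapered pin enters if the rack is within about 0.07 rad and draws it in line
- bar (a point): middle of the blue handle bar, parallel to the trunnion axis and 108 mm from it: diameter 13, blue part 60 mm long, 80 mm free between the side bars; the tube caps are 42 mm from its centre. At the slant it is 115 mm above the worktop and 101 mm in front of the trunnion. Site axes turn with the rack, y along the bar
- bushing_mouth (a point): centre of the outer (-y) face of the brass guide bushing on the pin-side cheek: bore 12, outside 25, length 34 mm, along the frame's y, 120 mm above the worktop, straight over the trunnion axis. The pin goes in towards +y; fully home its collar meets this face. Axes as the frame's
- lock_pin: loose index pin, 70 g. Origin on its axis at the collar's stop face (at the bushing's mouth when home); +y along the shaft to the nose: shaft diameter 10 to y 46, taper to y 51 mm; collar diameter 20 at y -4..0. Drawn back over 16 mm it is clear of the disc, over 51 mm out of the bushing. Let go at 22 mm it stays in the bushing, knob drooping some degrees
- pin_knob (a point): middle of the pin's red knob, on the pin's axis, 25 mm behind the collar's stop face: 18 mm thick (pin x, flat sides), 34 mm long (pin y), from 14 mm above the axis to 20 mm below. Taken from above across the 18 mm. Axes as the pin's
- red_cap_bottle: white bottle with a red cap, 120 mm high, 200 g: body diameter 54 mm up to 103 mm, cap diameter 31 mm above. Origin: centre of its underside, z up. May be the one in the way or the other one.
- blue_cap_bottle: white bottle with a blue cap, 150 mm high, 320 g: body diameter 68 mm up to 129 mm, cap diameter 37 mm above. Origin: centre of its underside, z up. May be the one in the way or the other one.
- green_tube_rack: bystander: green tube rack lying behind the work, 69 x 233 x 27 mm; origin: centre of its underside
- timer: bystander: white bench timer, 66 x 66 x 19 mm; origin: centre of its underside
- dish_low: bystander: lower of two stacked petri dishes, diameter 60, 15 mm high; origin: centre of its underside
- dish_high: bystander: upper petri dish, same size, standing on the lower one; origin: centre of its underside
- mini_centrifuge: fixed: round white centrifuge, diameter 160, 80 mm high, its clear lid standing open at the far side up to 240 mm; origin: centre of its underside on the worktop
- vortex_mixer: fixed: grey vortex mixer with a black cup, about 140 x 110 mm, 133 mm high; origin: centre of its underside on the worktop
- lab_notebook: black notebook lying flat right of the work, 208 x 149 x 18 mm, fixed; origin: centre of its underside. The worktop's front edge runs along y at x 0.32 m

How it is judged:
By the outcome, as a careful person would: the job done as asked, in the order asked, and still so for the second after the job is handed in, with the robot touching nothing.
It also fails if it takes over 61 s, if anything falls off the work surface, if the arm or the gripper's body presses on something with over 40 N, if the wrist force passes 120 N, or if a joint passes its speed limit or range.

## Working session

There is one attempt and no reset: what is moved stays moved. The work goes in short steps, each a Python script; the robot and the scene stay as the last script left them, time stands still between calls to the robot, and variables do not carry over. Pictures are saved under pics/ and viewed, at most 10 in all, crops included, and the job is handed in when it is done.

```bash
mkdir -p pics
python3 - <<'E'
from plant import bot
import cv2,numpy as np
for n in("scene","top"):
    im=bot.camera(n); cv2.imwrite(f"pics/{n}0.png",im[:,:,::-1])
    big=cv2.resize(im[:,:,::-1],(800,600),interpolation=cv2.INTER_CUBIC); cv2.imwrite(f"pics/{n}0b.png",big)
    c=bot.get_calibration(n); print(n,{k:np.round(np.array(v),3).tolist() for k,v in c.items()})
s=bot.read_state();print(s)
E
```

```text
scene {'fx': 423.766, 'fy': 423.766, 'cx': 258.507, 'cy': 189.72, 'distortion': [0.045, 0.0, 0.0, 0.0, 0.0], 'view': [[0.571, -0.821, 0.023, -276.525], [0.454, 0.339, 0.824, -368.361], [-0.684, -0.46, 0.566, -861.607], [0.0, 0.0, 0.0, 1.0]]}
top {'fx': 355.111, 'fy': 355.111, 'cx': 261.831, 'cy': 197.554, 'distortion': [-0.007, 0.0, 0.0, 0.0, 0.0], 'view': [[-0.012, -1.0, -0.015, 89.625], [0.993, -0.013, 0.117, -572.793], [-0.117, -0.014, 0.993, -1172.454], [0.0, 0.0, 0.0, 1.0]]}
{'t': 0.1, 'joint_pos': array([ 1.59910955e+00,  3.59278621e-01,  1.11422945e-02, -2.95969085e-04,
       -1.22408080e+00, -2.88142163e-01]), 'qvel': array([ 0.00045297, -0.00244736,  0.00127546,  0.00116537, -0.00010291,
        0.00242587]), 'tau': array([-1.37276671e-03, -5.84160662e+01,  2.93748003e+01,  7.01555461e+00,
        1.01865854e-02, -4.28666544e-05]), 'tcp_pos': array([173.30868279, 651.92173262, 225.73876727]), 'eef_rot': array([ 9.91566189e-01, -1.29599261e-01, -2.54678009e-05,  7.23452289e-04]), 'contact_force': array([ 1.40332939, -0.49281162, -0.65518621]), 'moment': array([ 0.02059185, -0.03826366,  0.00080499]), 'finger_force': 0.0, 'width': 87.69753772044189}
```

View pics/scene0b.png

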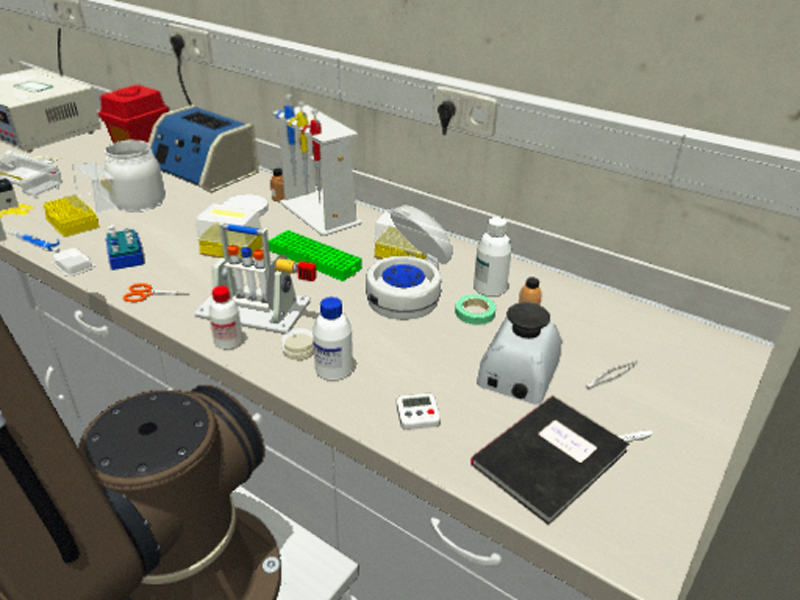

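View pics/top0b.png

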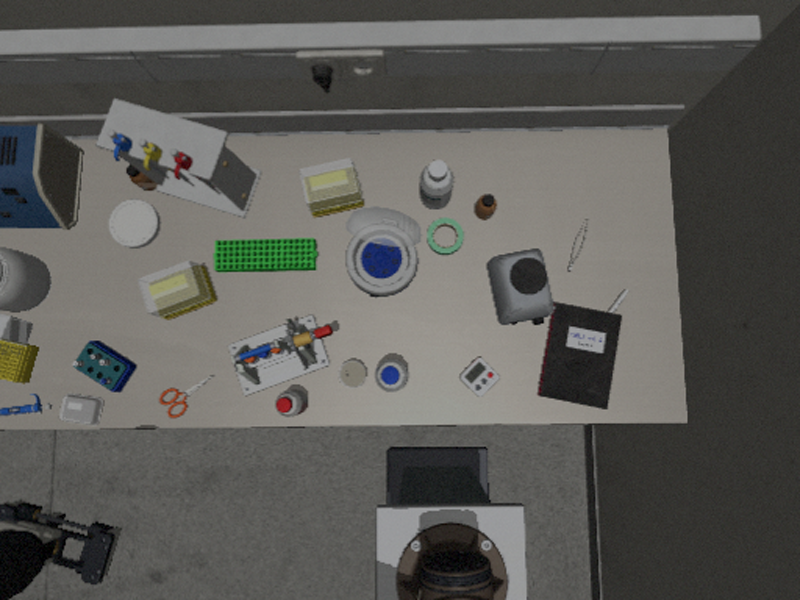

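The scene view shows the rack frame at about (255,290), with the red-cap bottle at (225,320) in front of it. The blue-cap bottle is at (332,340), with the dishes between them. In the top view the base is at (280,353), the red cap at (285,405) and the blue cap at (391,374). Next I'll enlarge the work area in both.

Run:
```python
import cv2
a=cv2.imread("pics/scene0.png")[130:250,120:235]; cv2.imwrite("pics/s_c.png",cv2.resize(a,None,fx=5,fy=5,interpolation=cv2.INTER_CUBIC))
a=cv2.imread("pics/top0.png")[190:280,140:270]; cv2.imwrite("pics/t_c.png",cv2.resize(a,None,fx=6,fy=6,interpolation=cv2.INTER_CUBIC))
```

```text
(no output)
```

View pics/s_c.png

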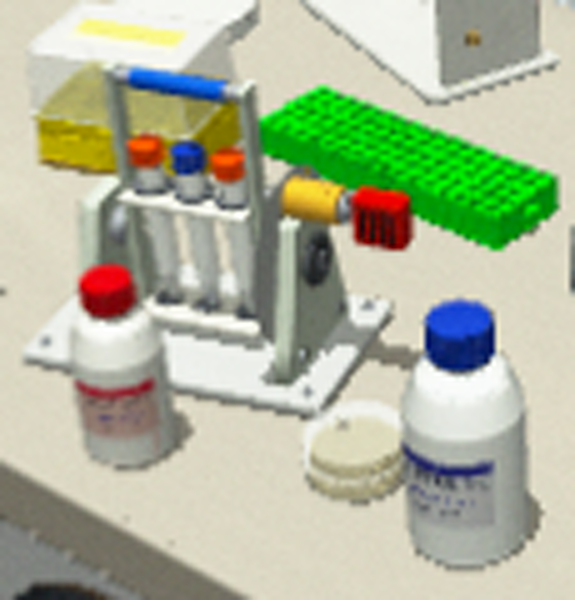

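View pics/t_c.png

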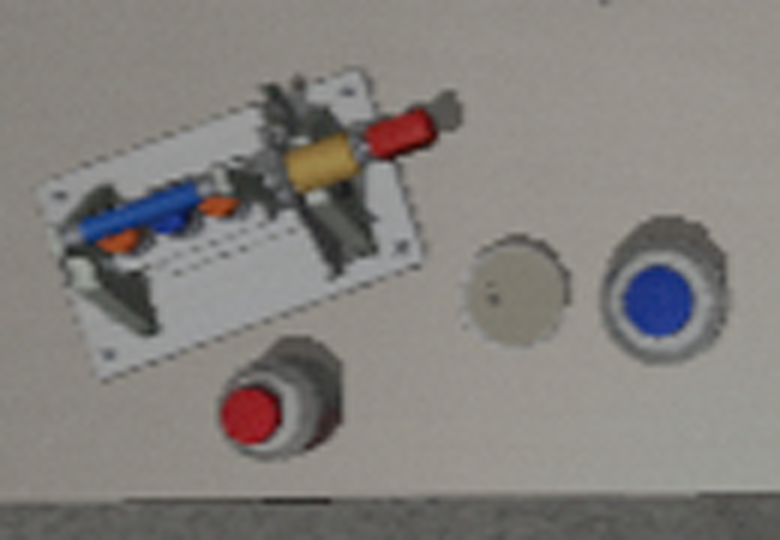

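```bash
cat > cam.py <<'E'
import numpy as np,cv2
from plant import bot
cal={n:bot.get_calibration(n) for n in("scene","top")}
def proj(n,P):
    c=cal[n];P=np.atleast_2d(P).astype(float)
    V=np.array(c["view"]);q=P@V[:3,:3].T+V[:3,3];q=q*[1,-1,-1]
    K=np.array([[c["fx"],0,c["cx"]],[0,c["fy"],c["cy"]],[0,0,1]])
    return cv2.projectPoints(q,np.zeros(3),np.zeros(3),K,np.array(c["distortion"],float))[0][:,0]
def tc(x,y): return np.array([140+(x+.5)/6-.5,190+(y+.5)/6-.5])
def sc(x,y): return np.array([120+(x+.5)/5-.5,130+(y+.5)/5-.5])
def frame(x,y,a,p):
    p=np.atleast_2d(p);c,s=np.cos(a),np.sin(a)
    return np.c_[x+c*p[:,0]-s*p[:,1],y+s*p[:,0]+c*p[:,1],p[:,2]]
E
python3 - <<'E'
from cam import *
from scipy.optimize import least_squares
# (cam,pixel,frame pt, on trunnion?)
D=[("top",tc(37,186),(60,100,12),0),("top",tc(360,68),(60,-100,12),0),("top",tc(425,262),(-60,-100,12),0),("top",tc(103,380),(-60,100,12),0),
("scene",sc(27,355),(-60,100,8),0),("scene",sc(320,408),(-60,-100,6),0),("scene",sc(392,303),(60,-100,12),0),
("top",tc(80,232),(0,30,186),1),("top",tc(198,190),(0,-30,186),1),("scene",sc(128,79),(0,30,186),1),("scene",sc(225,89),(0,-30,186),1),
("top",tc(401,133),(0,-127,134),1),("scene",sc(382,218),(0,-127,117),1)]
def f(p):
    r=[]
    for n,px,P,t in D:
        P=np.array(P,float); P[0]+=t*p[3]
        r.append(proj(n,frame(p[0],p[1],p[2],P))[0]-px)
    return np.array(r).ravel()
best=min((least_squares(f,[500,200,a,0],loss="soft_l1") for a in(0,.4,-.4)),key=lambda s:s.cost)
print(best.x,best.cost);print(np.round(f(best.x).reshape(-1,2),2).tolist())
for nm,z,a,b in(("red",120,tc(250,415),sc(106,276)),("blue",150,tc(658,300),sc(460,314)),("dish",30,tc(518,292),sc(356,442))):
    s=least_squares(lambda p:np.r_[proj("top",[*p,z])[0]-a,proj("scene",[*p,z])[0]-b],[450,100]);print(nm,s.x,s.fun.round(2), frame(0,0,-best.x[2],[s.x[0]-best.x[0],s.x[1]-best.x[1],0]))
for nm,px in(("timer",(480,376)),("scissorTip",(212,377)),("orange scissors",(174,403)),("green rack near corner",(315,270)),("edge",(480,424)),("centrif",(381,270)),("nb corner",(540,400))):
    px=np.array(px)*.64
    s=least_squares(lambda p:proj("top",[*p,5])[0]-px,[450,100]);print(nm,s.x.round())
E
```

```text
[479.2074156  373.19497496  31.75520638  -1.09413029] 3.809526515545085
[[-0.78, -0.22], [-0.02, -0.42], [0.47, -0.1], [-1.03, 0.45], [-1.46, -0.25], [-0.37, 1.08], [0.12, -0.9], [0.68, 0.27], [0.21, 0.27], [0.56, -0.73], [-0.16, 0.31], [0.27, -0.15], [0.77, -0.3]]
red [375.61527938 333.62296714] [ 0.02  0.07  0.02 -0.11] [[-110.85670715   -2.83988941    0.        ]]
blue [432.77733336 120.46928561] [ 0.02 -0.08 -0.06  0.07] [[-127.89246666 -222.86664974    0.        ]]
dish [433.56522641 204.04375559] [ 0.35  1.28  0.43 -1.65] [[ -99.33522917 -144.31859442    0.        ]]
timer [427. -71.]
scissorTip [431. 520.]
orange scissors [375. 603.]
green rack near corner [668. 294.]
edge [323. -68.]
centrif [666. 145.]
nb corner [ 373. -200.]
```

The frame is at (479, 373) with yaw 0.339 rad. The red-cap bottle is at (376, 334), inside the swept area. I'll stand it at about (530, 10).

```bash
cat >> cam.py <<'E'
from scipy.spatial.transform import Rotation as R
FX,FY,A=479.2,373.2,31.75520638-10*np.pi
def W(x,y,z): return frame(FX,FY,A,[x,y,z])[0]
def down(psi):
    "tool straight down, fingers closing along world angle psi; of the two half turns the one the wrist reaches easiest"
    c,s=np.cos(psi),np.sin(psi)
    return R.from_matrix(np.array([[s,c,0],[-c,s,0],[0,0,-1]]))
def pick(pos,psi):
    qs=[down(psi+k*np.pi).as_quat() for k in(0,1)]
    j0=bot.read_state()["joint_pos"]; c=[(np.abs(j-j0).max(),i) for i,q in enumerate(qs) if (j:=bot.solve_ik(pos,q)) is not None]
    print("ik",c); return qs[min(c)[1]]
def st(m=""):
    s=bot.read_state(); print(m,"t%.1f"%s["t"],s["tcp_pos"].round(1),"F",s["contact_force"].round(1),"w%.1f ff%.1f"%(s["width"],s["finger_force"])); return s
E
python3 - <<'E'
from cam import *
b=np.array([375.6,333.6]); g=np.array([530.,10.])
q=pick([*b,200],A+np.pi/2)
bot.move_ptp([*b,200],q); bot.line_to([*b,59],200); st("at")
bot.move_gripper(40,20); st("grip")
bot.line_to([*b,235],250); st("up")
bot.move_ptp([*g,235],q); bot.line_to([*g,90],250); bot.line_to([*g,60],60); st("down")
bot.move_gripper(86); bot.line_to([*g,210],250); st("end")
E
```

```text
Traceback (most recent call last):
  File "cam.py", line 22, in pick
    qs=[down(psi+k*np.pi).as_quat() for k in(0,1)]
        ~~~~^^^^^^^^^^^^^
  File "cam.py", line 20, in down
    return R.from_matrix(np.array([[s,c,0],[-c,s,0],[0,0,-1]]))
           ~~~~~~~~~~~~~^^^^^^^^^^^^^^^^^^^^^^^^^^^^^^^^^^^^^^^
  File "scipy/spatial/transform/_rotation.pyx", line 1143, in scipy.spatial.transform._rotation.Rotation.from_matrix
ValueError: Non-positive determinant (left-handed or null coordinate frame) in rotation matrix 0: [[ 0.94299458 -0.33280808  0.        ]
 [ 0.33280808  0.94299458  0.        ]
 [ 0.          0.         -1.        ]].
```

```bash
sed -i 's/\[\[s,c,0\],\[-c,s,0\]/[[-s,c,0],[c,s,0]/' cam.py
python3 - <<'E'
from cam import *
b=np.array([375.6,333.6]); g=np.array([530.,10.])
q=pick([*b,200],A+np.pi/2)
bot.move_ptp([*b,200],q); bot.line_to([*b,59],200); st("at")
bot.move_gripper(40,20); st("grip")
bot.line_to([*b,235],250); st("up")
bot.move_ptp([*g,235],q); bot.line_to([*g,90],250); bot.line_to([*g,60],60); st("down")
bot.move_gripper(86); bot.line_to([*g,210],250); st("end")
E
```

```text
ik [(np.float64(2.0613617298461895), 0), (np.float64(1.0802309237436032), 1)]
at t2.4 [375.9 334.5  59.7] F [0.1 0.5 0.9] w87.6 ff0.0
grip t3.0 [375.7 333.7  59.3] F [-1.1 -0.8  3.7] w54.0 ff20.0
up t3.9 [374.9 332.8 233.3] F [-0.4 -0.3 -3.3] w53.8 ff20.0
down t6.6 [529.8   9.9  59.5] F [-0.6  0.1 -2.3] w53.6 ff20.0
end t8.1 [529.6  10.  209.9] F [ 0.1 -0.  -0.8] w86.1 ff0.0
```

Run:
```python
from cam import *
k=W(-0.5,-123,101)
q=pick([*k[:2],200],A)
bot.move_ptp([*k[:2],215],q); bot.move_gripper(50); bot.line_to(k,150); st("at")
bot.move_gripper(10,15); s=st("grip")
cv2.imwrite("pics/grip_s.png",bot.camera("scene")[:,:,::-1])
bot.line_to(W(-0.5,-145,101),60); st("drawn")
im=bot.camera("scene"); cv2.imwrite("pics/drawn_s.png",im[:,:,::-1])
a=cv2.imread("pics/grip_s.png")[120:240,120:240]; b=im[120:240,120:240,::-1]
cv2.imwrite("pics/g2.png",cv2.resize(np.hstack([a,b]),(800,400),interpolation=cv2.INTER_CUBIC))
```

```text
ik [(np.float64(1.163360413571051), 0), (np.float64(1.9782322400187426), 1)]
at t10.9 [520.2 257.5 101.8] F [ 0.   0.4 -0.5] w50.0 ff0.0
grip t11.5 [519.7 257.1 101.2] F [-1.  -0.1  2.7] w17.6 ff15.0
drawn t12.1 [527.2 235.5 101. ] F [-0.4 -1.7  1.2] w17.9 ff15.0
```

View pics/g2.png

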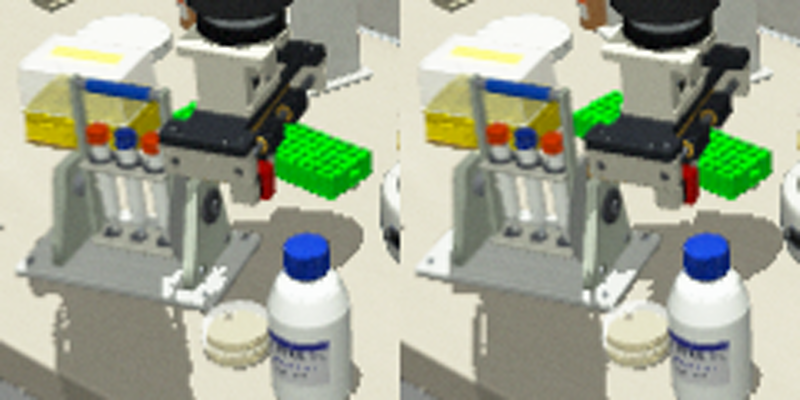

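The left half shows the knob gripped at (265,180) and the right half shows it drawn back to (690,185). The rack is unchanged. Next I'll release the pin and swing the rack.

Run:
```python
from cam import *
q=down(A).as_quat()
bot.move_gripper(36); bot.line_to(W(-0.5,-145,180),150); st("off")
bot.line_to(W(-0.5,-145,250),250)
bot.line_to(W(-1,0,250),250); bot.line_to(W(-1,0,167),150); st("at")
bot.move_gripper(8,12); st("grip")
for th in np.linspace(0,1.222,9)[1:]:
    bot.line_to(W(-1-108*np.sin(th),0,59+108*np.cos(th)),80)
    st("%.2f"%th)
bot.pause(.2); st()
for n in("scene","top"): cv2.imwrite(f"pics/sl_{n}.png",bot.camera(n)[:,:,::-1])
a=cv2.imread("pics/sl_scene.png")[110:250,110:250]; b=cv2.imread("pics/sl_top.png")[170:310,140:280]
cv2.imwrite("pics/sl.png",cv2.resize(np.hstack([a,b]),(800,400),interpolation=cv2.INTER_CUBIC))
```

```text
off t13.4 [526.5 236.1 179.2] F [-1.8 -0.7 -1.7] w35.9 ff0.0
at t15.2 [478.9 372.8 167.9] F [-0.1 -0.3 -0.3] w36.3 ff0.0
grip t15.8 [478.3 373.1 167.6] F [-0.6  0.2  3.5] w13.0 ff12.0
0.15 t16.1 [462.3 367.5 166.1] F [-2.3  0.4  3.7] w12.0 ff12.0
0.31 t16.5 [447.2 362.2 161.9] F [-2.1  2.   2.2] w12.4 ff12.0
0.46 t16.8 [432.7 357.  155.4] F [-1.1  3.4 -0.7] w12.4 ff12.0
0.61 t17.2 [419.4 352.3 147. ] F [-0.1  3.7 -2. ] w12.7 ff12.0
0.76 t17.6 [407.4 348.  136.5] F [ 0.1  4.4 -2.8] w12.5 ff12.0
0.92 t17.9 [397.  344.2 124.1] F [ 0.1  4.8 -3.5] w12.6 ff12.0
1.07 t18.3 [388.7 341.2 110.3] F [ 2.5  4.5 -2.9] w12.4 ff12.0
1.22 t18.6 [382.4 338.9  95.3] F [ 1.6  5.2 -2.3] w12.6 ff12.0
 t18.8 [382.5 339.   95.7] F [ 2.   3.4 -4.1] w12.8 ff12.0
```

View pics/sl.png

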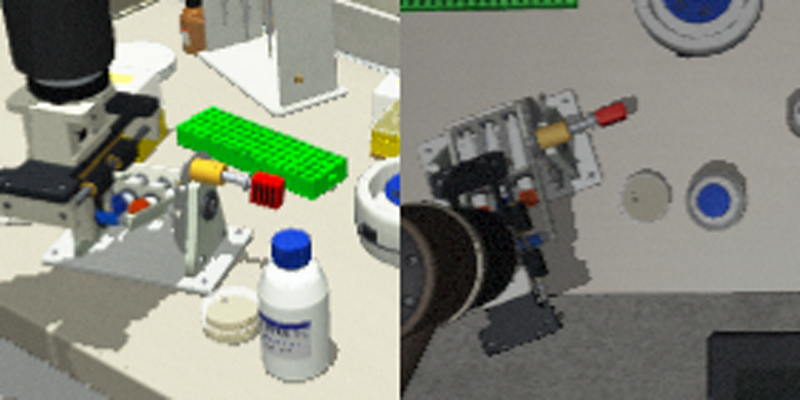

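The scene half shows the pin still in the bushing, drooping slightly with the knob at (267,190), and the rack swung down. Now I'll let go of the bar, re-grip the knob and push it in.

Run:
```python
from cam import *
b=W(-1-101.5,0,0)
bot.move_gripper(24); bot.line_to([*b[:2],150],80); st("off bar")
bot.line_to([*b[:2],225],250)
bot.line_to(W(-0.5,-145,225),250); bot.move_gripper(46); bot.line_to(W(-0.5,-145,98),150); st("at")
cv2.imwrite("pics/pre.png",bot.camera("scene")[:,:,::-1])
bot.move_gripper(10,15); st("grip")
bot.line_to(W(-0.5,-145,101),40); st("lift")
for y in(-141,-137,-133,-129,-126,-123,-121.5):
    bot.line_to(W(-0.5,y,101),40); s=st(f"{y}")
    if np.linalg.norm(s["contact_force"])>25: print("stop");break
im=bot.camera("scene"); cv2.imwrite("pics/pushed.png",im[:,:,::-1])
a=cv2.imread("pics/pre.png")[110:230,120:240]; b=im[110:230,120:240,::-1]
cv2.imwrite("pics/p2.png",cv2.resize(np.hstack([a,b]),(800,400),interpolation=cv2.INTER_CUBIC))
```

```text
off bar t20.2 [382.3 338.8 149.6] F [ 0.5  0.6 -0.2] w24.0 ff0.0
at t23.2 [527.6 236.6  98.8] F [ 0.4 -0.1  0.4] w45.9 ff0.0
grip t23.8 [527.1 236.3  98.2] F [ 0.1 -0.5  0.5] w18.3 ff15.0
lift t24.0 [526.8 236.  100.8] F [-0.3 -0.6 -2.3] w17.9 ff15.0
-141 t24.3 [525.5 240.4 100.9] F [ 0.6  0.9 -2.6] w17.7 ff15.0
-137 t24.5 [524.1 244.2 100.9] F [-0.6  1.5 -3.2] w17.9 ff15.0
-133 t24.8 [522.8 247.9 101. ] F [-0.9  0.6 -2.2] w17.8 ff15.0
-129 t25.0 [521.6 251.6 101.2] F [-2.2 -1.4  1.4] w18.0 ff15.0
-126 t25.3 [520.7 254.1 101.3] F [-2.4 -3.   3.6] w18.1 ff15.0
-123 t25.5 [519.7 256.7 101.4] F [-1.7 -4.3  6.2] w17.9 ff15.0
-121.5 t25.8 [519.4 257.5 101.5] F [-0.9 -6.1  5.6] w18.0 ff15.0
```

View pics/p2.png

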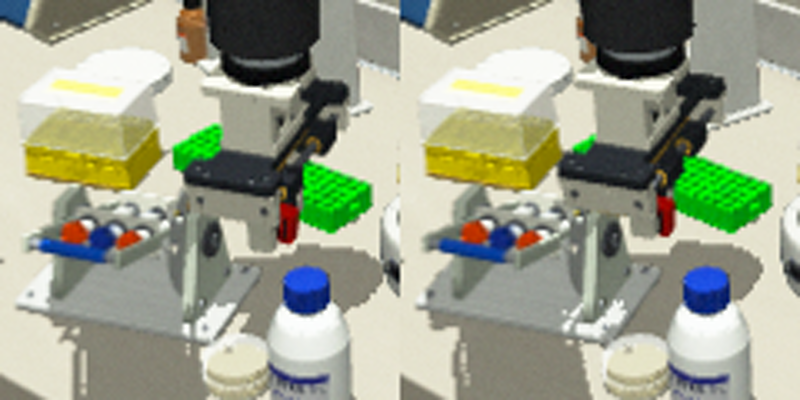

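Left: rack at the slant with the knob drawn. Right: the knob has moved in to (666,215) with low force. Next I'll check that the collar seats.

Run:
```python
from cam import *
for y in(-120,-118.5,-117,-115.5,-114):
    bot.line_to(W(-0.5,y,101),30); bot.pause(.1); s=st(f"{y} {W(-.5,y,101).round(1)}")
    if np.linalg.norm(s["contact_force"])>22: print("stop");break
bot.line_to(W(-0.5,-122,101),30); st("relax")
bot.move_gripper(46); bot.line_to(W(-0.5,-122,220),200)
bot.line_to(W(-0.5,-190,220),250); bot.line_to(W(-60,-260,240),250); st("clear")
for n in("scene","top"): cv2.imwrite(f"pics/f_{n}.png",bot.camera(n)[:,:,::-1])
a=cv2.imread("pics/f_scene.png")[130:230,130:230]; b=cv2.imread("pics/f_top.png")[180:280,150:250]
cv2.imwrite("pics/f.png",cv2.resize(np.hstack([a,b]),(800,400),interpolation=cv2.INTER_CUBIC))
```

```text
-120 [518.7 259.9 101. ] t26.2 [519.1 258.1 101.5] F [  1.5 -10.    6.7] w17.3 ff15.0
-118.5 [518.2 261.3 101. ] t26.5 [519.  258.2 101.6] F [  5.6 -15.4   6.4] w17.7 ff15.0
-117 [517.7 262.7 101. ] t26.9 [518.8 258.9 101.6] F [  5.9 -18.6   6.5] w18.0 ff15.0
-115.5 [517.2 264.1 101. ] t27.2 [518.4 260.  101.5] F [  8.9 -19.9   5.3] w17.6 ff15.0
stop
relax t27.6 [519.5 258.2 101.4] F [-2.3 -2.4  6.3] w18.1 ff15.0
clear t30.0 [508.8 108.1 240.1] F [ 0.6 -0.   0.5] w46.1 ff0.0
```

View pics/f.png

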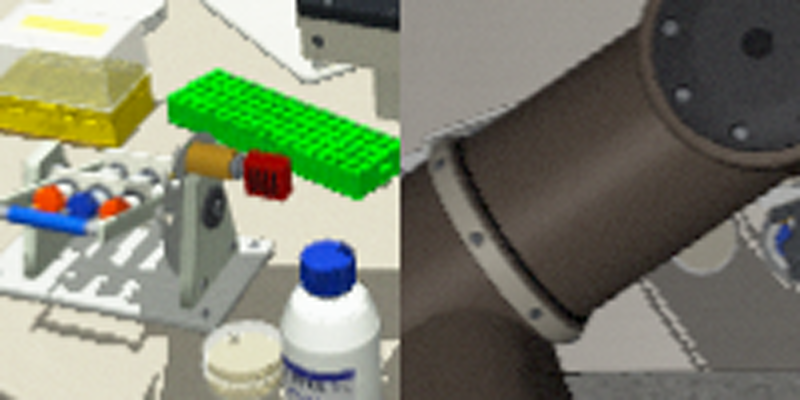

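Scene half: the knob is close against the bushing at (268,175) and the rack is at the slant. I'll compare the knob's image position with its initial home position, and check the placed bottle.

Run:
```python
from cam import *
a=cv2.imread("pics/scene0.png");f=cv2.imread("pics/f_scene.png")
def red(i,x0,x1,y0,y1):
    c=i[y0:y1,x0:x1].astype(float);w=np.clip(c[:,:,2]-np.maximum(c[:,:,0],c[:,:,1])-60,0,60);w/=60
    Y,X=np.mgrid[y0:y1,x0:x1];return (w*X).sum()/w.sum(),(w*Y).sum()/w.sum(),w.sum()
for i in(a,f): print(red(i,185,210,160,185))
o=np.array([W(0,-123,120),W(0,-124,120),W(0,-123,119)]);p=proj("scene",o);print(p[1]-p[0],"px per mm -y",p[2]-p[0])
print(proj("scene",[[530,10,120],[530,10,0]]))
cv2.imwrite("pics/bot.png",cv2.resize(f[100:300,180:420],(720,600),interpolation=cv2.INTER_CUBIC))
```

```text
(np.float64(195.84470858895705), np.float64(172.29332822085888), np.float64(86.93333333333334))
(np.float64(196.65909634233805), np.float64(172.33277551996176), np.float64(69.71666666666667))
[0.31305695 0.05358554] px per mm -y [0.02069494 0.28370562]
[[266.00893933 198.95105938]
 [264.65596313 232.55753774]]
```

View pics/bot.png

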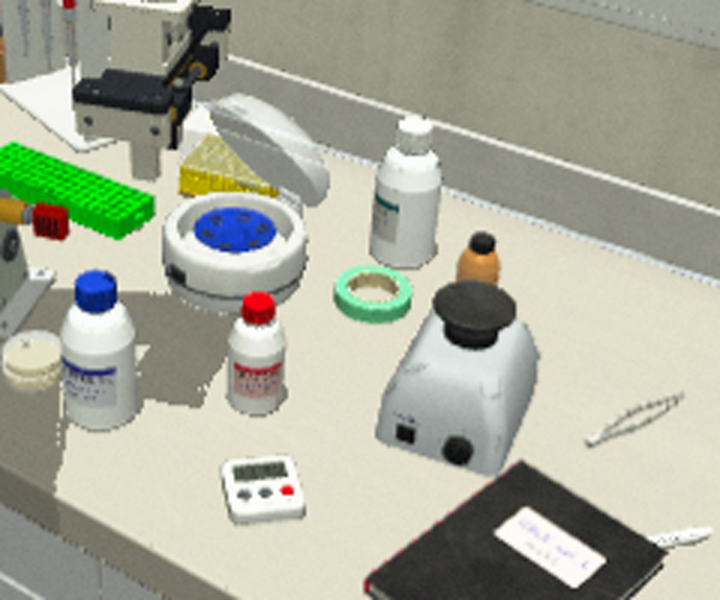

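The red bottle is standing upright at (257,360), well clear of everything. The knob's centroid is 0.8 px (up to 2.6 mm) out from home, so I'll press it from behind with closed fingers.

Run:
```python
from cam import *
bot.line_to(W(0,-190,220),250); bot.move_gripper(0,15); bot.line_to(W(0,-175,106),200); st("behind")
bot.line_to(W(0,-160,106),80)
for y in np.arange(-156,-136,1.5):
    bot.line_to(W(0,y,106),25); bot.pause(.05); s=st(f"{y}")
    if -s["contact_force"][1]>28: print("stop");break
bot.line_to(W(0,-175,106),150); bot.line_to(W(0,-190,220),250); bot.line_to(W(-60,-260,240),250); st("clear")
f=bot.camera("scene"); cv2.imwrite("pics/g_scene.png",f[:,:,::-1]); f=f[:,:,::-1]
for p in("scene0","f_scene","g_scene"):
    c=cv2.imread(f"pics/{p}.png")[160:185,185:215].astype(int)
    m=(c[:,:,2]>1.8*np.maximum(c[:,:,0],c[:,:,1]))&(c[:,:,2]>60)
    Y,X=np.nonzero(m); print(p,X.mean()+185,Y.mean()+160,X.min()+185,X.max()+185,m.sum())
t=[cv2.imread(f"pics/{p}.png")[155:190,170:215] for p in("scene0","f_scene","g_scene")]
cv2.imwrite("pics/cmp.png",cv2.resize(np.hstack(t),(798,207),interpolation=cv2.INTER_CUBIC))
```

```text
behind t32.3 [538.1 208.5 106.8] F [ 1.  -0.1  0.5] w0.2 ff0.0
-156.0 t33.0 [531.1 226.1 106. ] F [-0.1 -0.6 -0. ] w0.6 ff0.0
-154.5 t33.3 [530.6 227.5 106. ] F [-0.4 -0.3  0.1] w0.3 ff0.0
-153.0 t33.6 [530.1 229.  106. ] F [ 0.4 -0.2  0.1] w0.4 ff0.1
-151.5 t33.9 [529.7 229.4 106.1] F [ 1.9 -4.9  2.6] w0.4 ff2.6
-150.0 t34.2 [529.5 229.4 106.3] F [  4.2 -11.    2.3] w0.7 ff5.8
-148.5 t34.5 [529.3 229.5 106.3] F [  7.2 -16.7   2.8] w0.4 ff9.1
-147.0 t34.8 [529.2 229.6 106.4] F [ 11.  -22.4   3.2] w0.6 ff12.4
-145.5 t35.1 [529.  229.6 106.4] F [ 13.9 -27.4   2.9] w0.4 ff15.8
-144.0 t35.4 [528.9 229.7 106.5] F [ 19.3 -33.6   3.9] w1.1 ff19.1
stop
clear t36.9 [508.6 107.6 239.5] F [-0.5 -0.8 -0.2] w0.4 ff0.0
scene0 195.94017094017093 172.67521367521368 190 201 117
f_scene 196.41228070175438 173.2982456140351 191 202 114
g_scene 195.9145299145299 172.9145299145299 190 201 117
```

View pics/cmp.png

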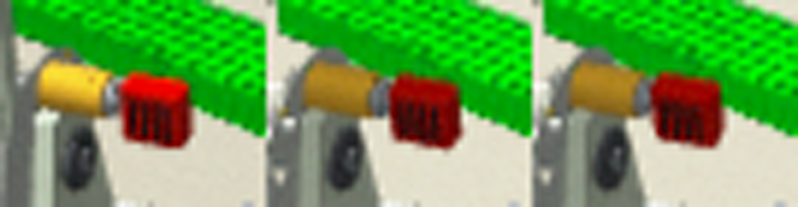

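The three panels (initial, after the gripped push, after the final press) show the knob back at its initial home position: centroid 195.9 px, as at the start. It met a hard stop at 38 N. Handing in.

```bash
python3 -c "
from plant import bot
print(bot.close_job())"
```

```text
the job is handed in; nothing more can be done
None
```

The rack is down at the slant with the pin pushed fully home (checked in the camera image), the red-cap bottle stands upright out of the way at about (530, 10) mm, and the job was handed in at about 37 s.

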